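# Take the blue filter standard out of the photometer and hold it up to the light panel

### The arm

A 6-joint arm with a two-finger parallel gripper is mounted at the origin on the work surface. World frame = base frame: x ahead of the robot, y to its left, z up, the work surface at z = 0. Lengths are in m, angles in rad, forces in N, time in s.
With the tool pointing down it reaches from about 0.325 to 0.875 m from the base axis. Payload 4.4 kg.
Tool frame: the origin (TCP) lies midway between the tips of the shut fingers; the grasp point (between the pads) lies 19 mm behind it; z points along the fingers, y is the direction in which the jaws open and shut (so a half turn about z gives the same grasp; the last joint's range is limited). The gripper opens to 85 mm and grips with 20 to 120 N. Pads are 22 mm wide; open, the fingers measure 114 mm over their backs; the gripper's body (76 mm by 85 mm) begins 54 mm behind the grasp point. The pads swing forward as they close: fully open they stand 13 mm farther back than shut.
Start: joints at [-0.15, 0.207, 1.542, -0, 1.393, -0.15], TCP at [0.575, -0, 0.231] pointing down, gripper open.
Joint ranges: [-2.73, 2.73], [-0.86, 2.22], [0.23, 2.46], [-1.11, 4.25], [0.08, 2.63], [-2.82, 2.82]. Speed limits (rad/s): [2.79, 2.79, 3.14, 3.14, 3.14, 3.14].

### API

Orientations are given as a unit quaternion [w, x, y, z].
In Python, from station import robot, capture, camera_params, ticket gives the robot as it stands.
- The arm moves only by the tool drive_tool, never from a script. Its argument "deltas" is a list of rows, each a list of 6 numbers: the shift along the world's x, y, z in mm, then the turn, a rotation vector about the world's x, y, z in degrees. A call has 1 to 10 rows; each row is the pose to reach, as a shift and turn from the pose measured when the call began; what a row does not reach only later rows make up. A row lasts 1/12 s, in which the tool goes at most 41.7 mm and 7.16 degrees, less where a joint would pass 70% of its speed; a pose out of reach is approached as far as the arm can. A call with a gripper value outside its range is refused whole. "claw" is the closure, from 0 (fully open) to 1 (shut), set as the call begins (left out, the last holds). The fingers move at their own pace and stop on an object; "squeeze" is the grip in N (left out, the last holds). Time passes only in rows, so rows that repeat a pose let the fingers close. It gives the time, the measured TCP pose, the force and the opening at its end, in the units of the state.
- robot.observe(): the state, without advancing time (a new reading comes with each control period).
- capture(name): name is "scene" or "side" or "wrist"; returns the picture (400x640x3 uint8, red, green, blue); there is no depth.
- camera_params(name): a dict with "intrinsics" (3x3 intrinsics, pixels), "R" (3x3) and "t" (3): a world point X has camera coordinates R X + t. Camera axes: x right, y down, z forward; pixel columns grow to the right and rows downward; lengths in m; the calibration is good to about 2 mm. A picture is of the moment at which its call begins: read the wrist's pose just before it. camera_params takes no time and is no camera call; for the wrist camera it gives the pose at the moment of the call.
- ticket.close_job(): hands the job in, once; it reports no verdict.
The state is a dict: "time": time; "joint_positions": joint angles; "joint_vel": joint speeds; "tau": joint torques, N m; "position": TCP position; "orientation": TCP orientation; "wrist_force": force on the tool from outside, world axes, zero at the start; "wrist_torque": the same for the moment, N m; "gripper_width": finger opening in m.
Only numpy, scipy, OpenCV 4.12 (cv2) and the standard library are available. Lean on these libraries where they do the work, as an engineer would, in place of code of your own. Each camera call takes 0.05 s, during which the arm holds its last target.

### The job

Swing the photometer's cover up until it stands open by itself and draw the blue filter standard up out of the cell holder; leave the other two standards in their slots and the things on the bench where they are. Hold the blue filter upright in front of the middle of the light panel, a few centimetres off the lit face and not touching it, with its glass squarely facing the panel, so that the glass can be checked for dust and scratches. Finish while holding it still there in the air, with the cover left open.

Things in the scene. Friction and masses are not known exactly. Their poses are not given: they have to be found in the camera images.
- photometer: White bench photometer, fixed, 295 mm deep (x), 380 wide (y). Origin on the bench under the middle of its sample well; x to its rear, y left, z up. Well: open on top, 120 (x) by 160 (y) mm inside, walls 15-20 mm, rim 130 mm above bench, front face at x=-75. Rear housing x 75..220, control side y 100..280, both at most 132 mm high.
- holder_top (a point): Middle of the top of the dark cell holder in the well, 90 mm above the bench, 40 mm below the rim, 5 mm in front of the well's middle; axes as the photometer. Four square slots 14.5 mm wide, 32 mm deep, in a row at y = -48, -16, 16, 48 mm from here. The three standards stand in the first three in any order, hidden by the shut cover; the slot at 48 is empty.
- cover (a joint): Angle of the photometer's grey cover flap, rad: 0 shut (start), 1.57 upright, 1.75 against its stop. The stiff hinge keeps it at whatever angle it is left; lifting it by the handle takes about 3-5 N. Cover 150 (x) by 200 (y) by 28 mm thick, lying on the rim.
- cover_bar (a point): Middle of the cover's handle: round steel bar 12 mm thick, 110 long, along the photometer's y, 45 mm in front of the cover's front edge on an arm at each end (39 mm free between bar and cover). Shut, it is 144 mm above the bench. Pinch it from above, one finger before and one behind; it can turn in the fingers along the arc. Axes turn with the cover: y along the bar, x to the hinge.
- cover_hinge (a point): Middle of the cover's hinge line, at its rear lower edge, 75 mm behind the photometer's origin, 130 mm above the bench; the line runs along the photometer's y; axes as the photometer. Shut, the bar lies 195 mm in front of and 14 mm above this point; opening swings it up, then to the rear.
- blue_filter_mid (a point): Centre of the blue standard: metal holder 12.5 mm square, 58 tall, about 22 g; z up its length, x through its glass (along the photometer's x at first). Seated, its foot is 58 and its top 116 mm above the bench: 26 mm of solid head stands out of the holder. Neighbours 32 mm away in y, so pinch its front and rear faces (closing along x). It must rise 32 mm to leave the slot.
- panel_face (a point): Middle of the white lit face of the inspection light panel, an upright box 200 wide, 130 tall, 18 mm thick on a black foot, fixed. The point is 110 mm above the bench; panel spans 45-175 mm in height. x points into the panel (things are presented on the -x side), y along its width, z up. The foot, 10 mm high, juts 20 mm in front of the face.
- blue_glass (a point): Centre of the blue standard's grey glass window, 14 mm below blue_filter_mid, 15 mm above its foot; the window is 8 mm wide and 21 mm tall and faces the standard's x axis, both ways.
- gold_filter_mid (a point): Centre of the gold (brass-coloured) filter standard, the same shape and size, to be left in its slot.
- silver_blank_mid (a point): Centre of the silver blank standard, the same shape and size with an empty window, to be left in its slot.
- beaker: Bystander: small glass beaker, 60 mm wide and 80 mm tall; origin under its centre.
- bottle: Bystander: clear bottle with a blue cap, 64 mm wide and 130 mm tall; origin under its centre.
- vial_tray: Bystander: black divided tray 100 by 140 mm and 35 mm tall; origin under its centre.
There are look-alikes about, which are no part of the job. What is meant by the part that bears panel_face is not pink or red, and is the larger of those in its own colour.

How it is judged:
On the way, in this order (a step that is already met when the one before it is completed fails the run):
1. the cover stands open (value of joint cover above 1.2 rad), for 0.2 s.
2. the blue filter is drawn clear of the cell holder, held by the fingers (height (world z) of blue_filter_mid above 0.125 m and contact force between blue_filter and the fingers above 0.5 N), for 0.2 s.
At the end, for the whole second after the job is handed in: Blue filter held still in the fingers, touching neither panel nor photometer; glass centre 12-120 mm before the lit face, within 45 mm sideways and 40 mm in height of its middle, upright to 0.2 rad, facing it to 0.26 rad; cover over 1.2 rad; other standards moved under 12 mm (contact force between blue_filter and the fingers above 0.5 N and contact force between blue_filter and light_panel below 0.05 N and contact force between blue_filter and photometer below 0.05 N and height (world z) of blue_glass above 0.065 m and x of blue_glass in the frame of panel_face between -0.12 and -0.012 m and y of blue_glass in the frame of panel_face between -0.045 and 0.045 m and z of blue_glass in the frame of panel_face between -0.04 and 0.04 m and angle between the x axis of blue_glass and the x axis of panel_face, either way round below 0.26 rad and angle between blue_glass's own z axis and vertical below 0.2 rad and linear speed of blue_filter below 0.02 m/s and value of joint cover above 1.2 rad and distance of each of gold_filter_mid, silver_blank_mid from where it was at the start of the episode below 0.012 m); the arm keeps its last pose, push and grip.
It fails at once if one of the other two standards is pulled out or disturbed (distance of any of gold_filter_mid, silver_blank_mid from where it was at the start of the episode above 0.015 m).
It fails at once if the beaker, the bottle or the tray is pushed away or knocked over (distance of any of beaker, bottle, vial_tray from where it was at the start of the episode above 0.025 m).
It also fails if it takes over 54 s, if anything falls off the work surface, if the arm or the gripper's body presses on something with over 40 N, if the wrist force passes 120 N, or if a joint passes its speed limit or range.

## Working session

There is one attempt and no reset: what is moved stays moved. The work goes in short steps, Python scripts to look and compute and a tool call to move; the robot and the scene stay as the last step left them, time stands still between calls to the robot, and variables do not carry over. Pictures are saved under pics/ and viewed, and the job is handed in when it is done.

Besides the shell and the picture viewer there is one more tool, called after "Request:" by a JSON object that holds its "fn" and its "kwargs". drive_tool: Moves the arm, as the interface text tells. Its arguments: {"type":"object","properties":{"deltas":{"type":"array","items":{"type":"array","items":{"type":"number"}}},"claw":{"type":"number"},"squeeze":{"type":"number"}},"required":["deltas"]}

```bash
ls; mkdir -p pics
python3 - <<'E'
from station import robot, capture, camera_params
import cv2
print(robot.observe())
for n in ("scene","side","wrist"):
    p=camera_params(n);print(n,p)
    im=capture(n);cv2.imwrite(f"pics/{n}0.png",im[:,:,::-1])
E
```

```text
pics
{'time': 0.0, 'joint_positions': array([-1.50480021e-01,  2.07427395e-01,  1.54299462e+00, -2.13323284e-05,
        1.39346336e+00, -1.50510107e-01]), 'joint_vel': array([ 0.00191513,  0.00137489,  0.00069896,  0.00027425, -0.0013421 ,
        0.00250619]), 'tau': array([ 4.44781954e-04, -3.83034396e+01, -2.91594708e+01, -2.26178481e-04,
        1.06274080e-02,  5.83859855e-05]), 'position': array([5.74235054e-01, 1.09447928e-04, 2.30102258e-01]), 'orientation': array([-9.16743084e-04,  7.07094340e-01,  7.07118293e-01, -6.88357364e-04]), 'wrist_force': array([0.31598047, 0.1838783 , 0.23438341]), 'wrist_torque': array([0.02789559, 0.01235557, 0.05615184]), 'gripper_width': 0.08521318446547962}
scene {'intrinsics': array([[452.16467416,   0.        , 320.68949835],
       [  0.        , 452.16467416, 195.70775694],
       [  0.        ,   0.        ,   1.        ]]), 'R': array([[-0.23540835,  0.97183214,  0.01118917],
       [ 0.72886275,  0.18414586, -0.65943111],
       [-0.64291679, -0.14708022, -0.75168172]]), 't': array([ 0.26442513, -0.25464155,  1.74794204])}
side {'intrinsics': array([[435.71262061,   0.        , 325.55156289],
       [  0.        , 435.71262061, 200.07492227],
       [  0.        ,   0.        ,   1.        ]]), 'R': array([[ 0.78460301, -0.61998934,  0.00336655],
       [-0.34386455, -0.43966962, -0.82972754],
       [ 0.5159024 ,  0.64984909, -0.55815847]]), 't': array([-0.50707016,  0.19140917,  0.91400827])}
wrist {'intrinsics': array([[340.45035213,   0.        , 320.480189  ],
       [  0.        , 340.45035213, 200.9507552 ],
       [  0.        ,   0.        ,   1.        ]]), 'R': array([[ 9.99998806e-01, -7.25548997e-04, -1.36413424e-03],
       [-3.26502052e-04, -9.62180465e-01,  2.72412639e-01],
       [-1.51019204e-03, -2.72411869e-01, -9.62179553e-01]]), 't': array([-0.57436787, -0.0341987 ,  0.37812742])}
```

View pics/scene0.png

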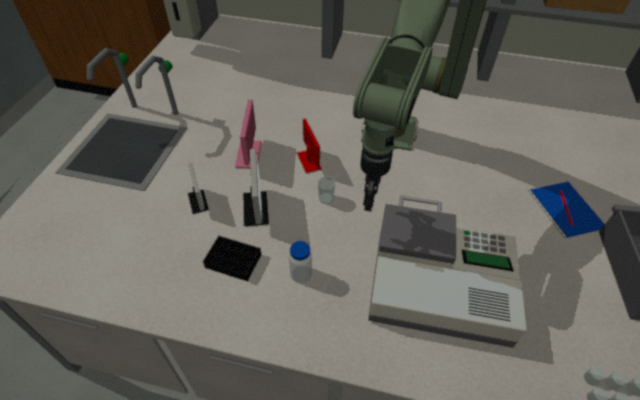

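View pics/side0.png

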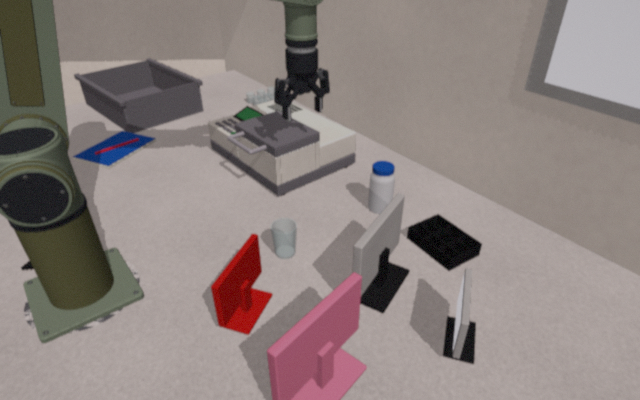

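View pics/wrist0.png

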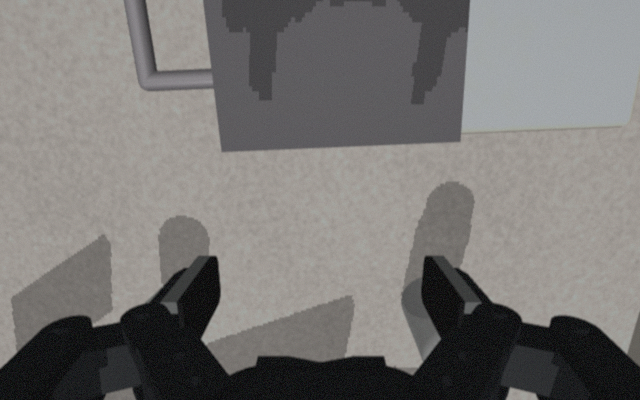

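```bash
cat > h.py <<'E'
import numpy as np,cv2,json
from station import robot,capture,camera_params
def cast(p,u,v,z):
    K,R,t=p["intrinsics"],p["R"],p["t"]
    d=R.T@np.linalg.inv(K)@np.array([u,v,1.]);c=-R.T@t
    return c+d*(z-c[2])/d[2]
def proj(p,X):
    q=p["intrinsics"]@(p["R"]@np.asarray(X,float)+p["t"]);return q[:2]/q[2]
def tri(obs):
    A=np.zeros((3,3));b=np.zeros(3)
    for p,u,v in obs:
        d=p["R"].T@np.linalg.inv(p["intrinsics"])@np.array([u,v,1.]);d/=np.linalg.norm(d);c=-p["R"].T@p["t"]
        M=np.eye(3)-np.outer(d,d);A+=M;b+=M@c
    return np.linalg.solve(A,b)
def crop(src,x0,y0,x1,y1,s,out):
    im=cv2.imread(src)[y0:y1,x0:x1];cv2.imwrite(out,cv2.resize(im,None,fx=s,fy=s,interpolation=cv2.INTER_CUBIC))
E
python3 - <<'E'
from h import *
crop("pics/scene0.png",180,130,340,250,5,"pics/c1.png")
crop("pics/side0.png",270,180,490,370,3.5,"pics/c2.png")
crop("pics/scene0.png",360,185,540,345,4.4,"pics/c3.png")
E
```

```text
(no output)
```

View pics/c1.png

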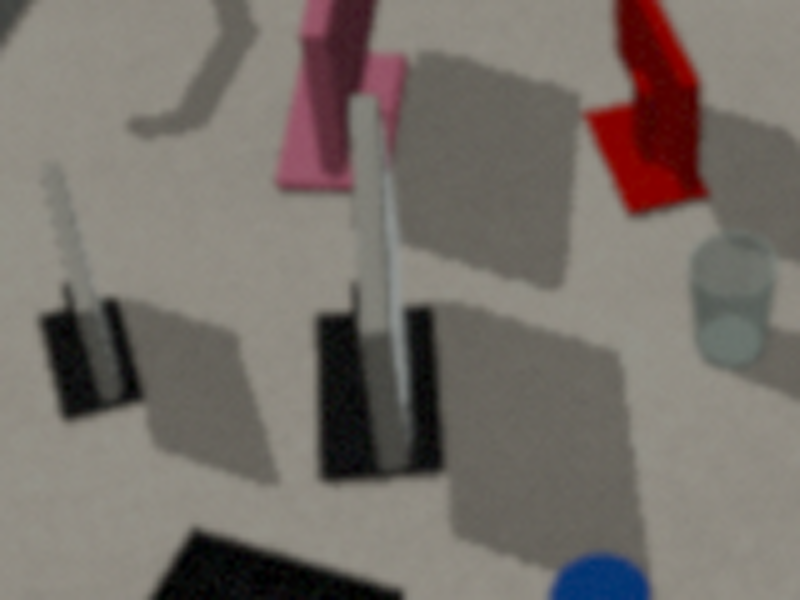

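View pics/c2.png

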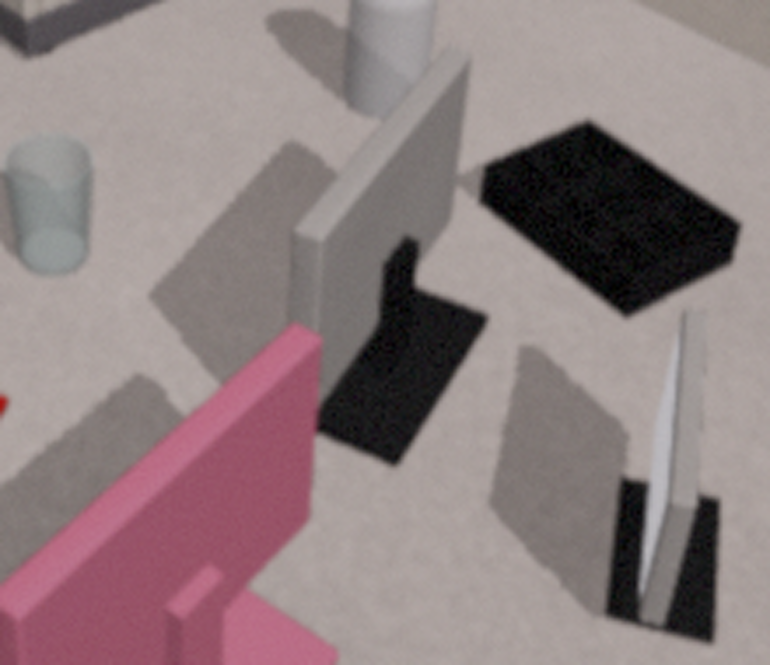

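View pics/c3.png

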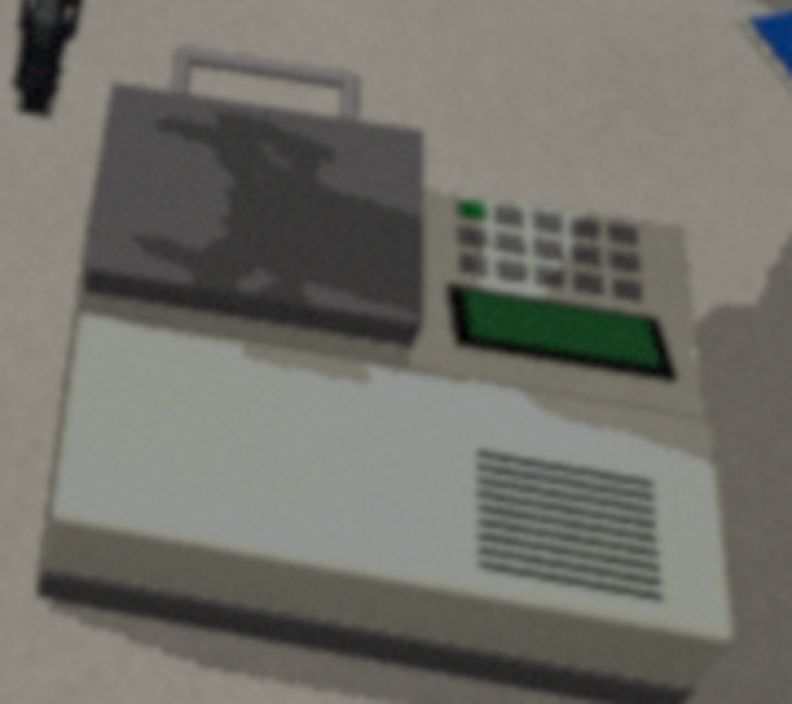

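Run:
```python
from h import *
s=camera_params("scene");d=camera_params("side")
for n,p in(("scene",s),("side",d)): print(n,"cam",-p["R"].T@p["t"])
f=lambda L,k,o:[(x/k+o[0],y/k+o[1]) for x,y in L]
cv=f([(113,85),(422,130),(418,322),(85,275)],4.4,(360,185))
C=np.array([cast(s,u,v,.158) for u,v in cv]);print("cover FR,FL,RL,RR\n",C.round(4))
for i in range(4):print(np.linalg.norm(C[i]-C[i-1]).round(4))
ya=C[1]+C[2]-C[0]-C[3];print("yaw of y", np.degrees(np.arctan2(-ya[0],ya[1])))
xa=C[2]+C[3]-C[0]-C[1];print("yaw of x", np.degrees(np.arctan2(xa[1],xa[0])))
b=[cast(s,u,v,.144) for u,v in f([(183,52),(352,77)],4.4,(360,185))];print("bar",b,(b[0]+b[1])/2)
t=[cast(s,u,v,.175) for u,v in f([(377,97),(392,335)],5,(180,130))]
print("panel top scene",t,np.linalg.norm(t[0]-t[1]),(t[0]+t[1])/2)
t=[cast(d,u,v,.175) for u,v in f([(294,231),(452,48)],3.5,(270,180))]
print("panel top side",t,np.linalg.norm(t[0]-t[1]),(t[0]+t[1])/2)
t=[cast(d,u,v,.175) for u,v in f([(322,236),(468,56)],3.5,(270,180))]
print("panel back",t,(t[0]+t[1])/2)
t=[cast(s,u,v,.0) for u,v in f([(318,317),(433,307),(441,470),(322,478)],5,(180,130))]
print("foot",np.array(t).round(3))
```

```text
scene cam [1.3716279  0.04700205 1.14301883]
side cam [-0.00787146 -0.82418874  0.67068599]
cover FR,FL,RL,RR
 [[0.5155 0.042  0.158 ]
 [0.5045 0.239  0.158 ]
 [0.6534 0.243  0.158 ]
 [0.6679 0.047  0.158 ]]
0.1525
0.1973
0.1489
0.1965
yaw of y 3.710874877923073
yaw of x 1.7197251193632195
bar [array([0.46310065, 0.08324021, 0.144     ]), array([0.45761375, 0.19464693, 0.144     ])] [0.4603572  0.13894357 0.144     ]
panel top scene [array([ 0.40670319, -0.38532017,  0.175     ]), array([ 0.59167719, -0.31250095,  0.175     ])] 0.19879139415759883 [ 0.49919019 -0.34891056  0.175     ]
panel top side [array([ 0.39986868, -0.39176364,  0.175     ]), array([ 0.58592294, -0.32298246,  0.175     ])] 0.1983608798037726 [ 0.49289581 -0.35737305  0.175     ]
panel back [array([ 0.40835244, -0.40334731,  0.175     ]), array([ 0.58705549, -0.33486241,  0.175     ])] [ 0.49770396 -0.36910486  0.175     ]
foot [[ 0.448 -0.431  0.   ]
 [ 0.42  -0.359  0.   ]
 [ 0.551 -0.31   0.   ]
 [ 0.576 -0.382  0.   ]]
```

Run:
```python
from h import *
s=camera_params("scene")
f=lambda L,k,o:[(x/k+o[0],y/k+o[1]) for x,y in L]
C=np.array([cast(s,u,v,.132) for u,v in f([(52,518),(730,638),(685,228),(80,315)],4.4,(360,185))]);print(C.round(4))
a=C[1]-C[0];print(np.linalg.norm(a),np.degrees(np.arctan2(-a[0],a[1])))
a=C[1]-C[2];print(np.linalg.norm(a),np.degrees(np.arctan2(a[1],a[0])))
```

```text
[[0.8173 0.0541 0.132 ]
 [0.7995 0.4211 0.132 ]
 [0.5218 0.4088 0.132 ]
 [0.6791 0.0485 0.132 ]]
0.36735201232725906 2.769209678626324
0.2779966231423972 2.5177506030400094
```

Panel candidates (scene picture): pink (248,135), red (310,148), large white (256,190), small white (196,190). I choose the large white one: its top edge measures 199 mm and the lit side faces the photometer, as the crop shows. Now I move above the bar, with the jaws partly closed.

Request:
{"fn": "drive_tool", "kwargs": {"deltas": [[-28,35,0,0,0,1],[-56,70,0,0,0,2],[-84,105,0,0,0,2.7],[-112,138,0,0,0,2.7],[-112,138,0,0,0,2.7],[-112,138,0,0,0,2.7],[-112,138,0,0,0,2.7]], "claw": 0.55, "squeeze": 30}}

```text
time: 0.73
position: [0.4624, 0.1383, 0.2304]
orientation: [-0.0, 0.69, 0.724, -0.001]
wrist_force: [0.5, -0.0, 0.3]
gripper_width: 0.0384
```

Run:
```python
from h import *
o=robot.observe();print(o["position"],o["orientation"],o["gripper_width"],o["time"])
w=camera_params("wrist");np.savez("w1.npz",**w)
cv2.imwrite("pics/w1.png",capture("wrist")[:,:,::-1])
for X in ([.4604,.1389,.144],[.463,.0832,.144],[.4576,.1946,.144]):print(proj(w,X))
```

```text
[0.46237173 0.13827227 0.23043488] [-2.16540906e-04  6.89654139e-01  7.24138692e-01 -5.25679935e-04] 0.03842384059309692 0.7333
[317.19617947 206.55272742]
[317.28375313 278.14289709]
[316.79223339 125.18729612]
```

View pics/w1.png

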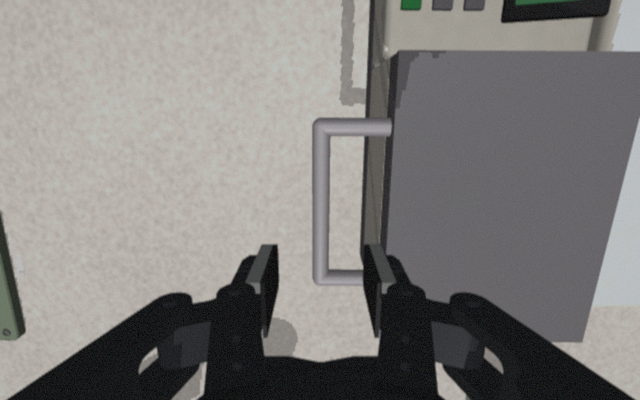

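Bar middle seen at column about 321, rows 125–278, within 3 mm of the estimate. Straight down onto it.

Request:
{"fn": "drive_tool", "kwargs": {"deltas": [[1,0,-30,0,0,0],[1,0,-60,0,0,0],[1,0,-90,0,0,0],[1,0,-104,0,0,0],[1,0,-104,0,0,0],[1,0,-104,0,0,0]]}}

```text
time: 1.28
position: [0.4644, 0.1365, 0.1257]
orientation: [-0.001, 0.691, 0.723, -0.001]
wrist_force: [-0.2, 0.4, 0.4]
gripper_width: 0.0382
```

Request:
{"fn": "drive_tool", "kwargs": {"deltas": [[0,0,0,0,0,0],[0,0,0,0,0,0],[0,0,0,0,0,0],[0,0,0,0,0,0],[0,0,0,0,0,0],[0,0,0,0,0,0]], "claw": 1, "squeeze": 30}}

```text
time: 1.78
position: [0.4623, 0.1358, 0.127]
orientation: [-0.002, 0.691, 0.723, -0.004]
wrist_force: [-8.2, -1.9, 6.8]
gripper_width: 0.0109
```

Run:
```python
import numpy as np
y=np.radians(2.7);x0=0.014
for d in range(0,106,5):
    t=np.radians(d);X=-195*np.cos(t)+14*np.sin(t)+195;Z=195*np.sin(t)+14*np.cos(t)-14
    print(d,round(X*np.cos(y)),round(X*np.sin(y)),round(Z))
```

```text
0 0 0 0
5 2 0 17
10 5 0 34
15 10 0 50
20 17 1 66
25 24 1 81
30 33 2 96
35 43 2 109
40 55 3 122
45 67 3 134
50 80 4 144
55 95 4 154
60 110 5 162
65 125 6 169
70 141 7 174
75 158 7 178
80 175 8 180
85 192 9 181
90 209 10 181
95 226 11 179
100 242 11 176
105 259 12 171
```

Request:
{"fn": "drive_tool", "kwargs": {"deltas": [[1,0,9,0,0,0],[2,0,17,0,0,0],[3,0,26,0,0,0],[5,0,34,0,0,0],[10,0,50,0,0,0],[17,1,66,0,0,0],[24,1,81,0,0,0],[33,2,96,0,0,0],[33,2,96,0,0,0]]}}

```text
time: 2.53
position: [0.4964, 0.1372, 0.2272]
orientation: [-0.001, 0.691, 0.723, -0.004]
wrist_force: [-7.5, -2.3, 5.7]
gripper_width: 0.0111
```

Request:
{"fn": "drive_tool", "kwargs": {"deltas": [[9,1,9,0,0,0],[21,1,22,0,0,0],[33,2,34,0,0,0],[46,3,44,0,0,0],[61,3,54,0,0,0],[76,4,62,0,0,0],[91,4,69,0,0,0],[107,5,74,0,0,0],[107,5,74,0,0,0]]}}

```text
time: 3.28
position: [0.6068, 0.142, 0.306]
orientation: [0.002, 0.691, 0.723, -0.001]
wrist_force: [-0.9, -1.8, 7.5]
gripper_width: 0.0104
```

Request:
{"fn": "drive_tool", "kwargs": {"deltas": [[14,1,2,0,0,0],[31,2,3,0,0,0],[48,3,4,0,0,0],[65,4,3,0,0,0],[80,5,1,0,0,0],[80,5,1,0,0,0]]}}

```text
time: 3.78
position: [0.6903, 0.1457, 0.309]
orientation: [0.005, 0.692, 0.722, 0.001]
wrist_force: [2.0, -3.5, 2.1]
gripper_width: 0.0108
```

Run:
```python
from h import *
cv2.imwrite("pics/s2.png",capture("scene")[:,:,::-1])
```

```text
(no output)
```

View pics/s2.png

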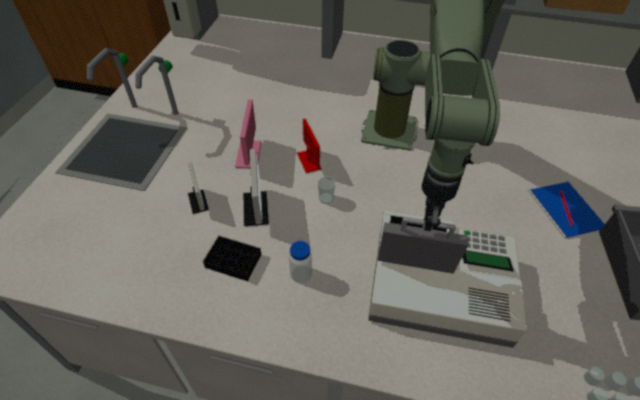

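Cover upright (~95°). Release and go up, then back above the well.

Request:
{"fn": "drive_tool", "kwargs": {"deltas": [[0,0,0,0,0,0],[0,0,0,0,0,0],[0,0,0,0,0,0],[0,0,0,0,0,0],[0,0,30,0,0,0],[0,0,60,0,0,0],[0,0,70,0,0,0],[0,0,70,0,0,0]], "claw": 0.55}}

```text
time: 4.5
position: [0.6908, 0.1462, 0.3842]
orientation: [0.007, 0.691, 0.722, 0.004]
wrist_force: [-0.1, -0.3, -0.1]
gripper_width: 0.0386
```

Request:
{"fn": "drive_tool", "kwargs": {"deltas": [[-37,-15,0,0,0,0],[-74,-30,0,0,0,0],[-112,-46,-15,0,0,0],[-112,-46,-55,0,0,0],[-112,-46,-95,0,0,0],[-112,-46,-120,0,0,0],[-112,-46,-120,0,0,0],[-112,-46,-120,0,0,0]]}}

```text
time: 5.17
position: [0.5767, 0.1002, 0.2611]
orientation: [0.005, 0.691, 0.723, 0.002]
wrist_force: [0.1, -0.1, 1.0]
gripper_width: 0.0383
```

Run:
```python
from h import *
o=robot.observe();print(o["position"],o["orientation"],o["gripper_width"],o["time"])
w=camera_params("wrist");np.savez("w2.npz",**w)
cv2.imwrite("pics/w2.png",capture("wrist")[:,:,::-1])
cv2.imwrite("pics/s3.png",capture("scene")[:,:,::-1])
```

```text
[0.57669359 0.10015951 0.26110411] [0.00513077 0.69130036 0.72254685 0.00188259] 0.03832241848927572 5.1667
```

View pics/w2.png

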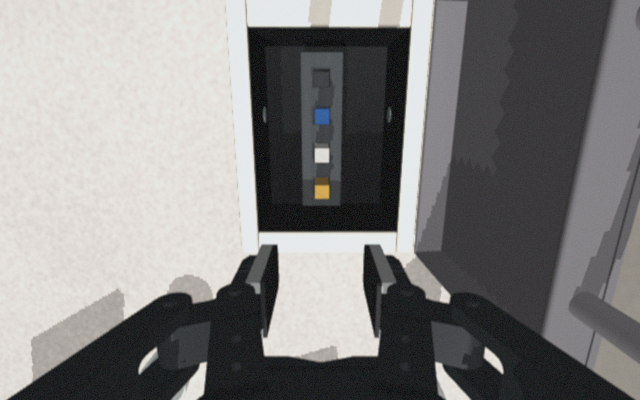

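View pics/s3.png

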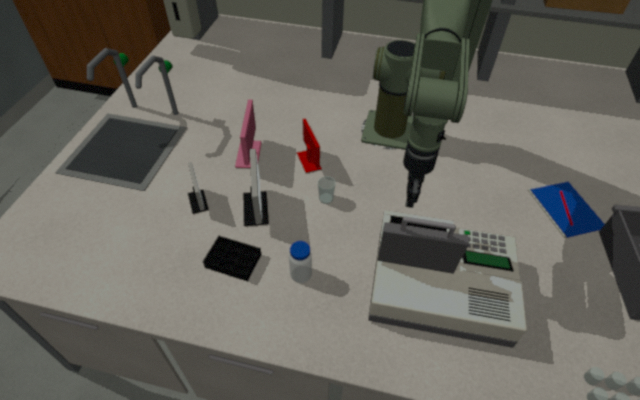

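Cover stays open by itself. In the wrist view the blue head is at (322,117), silver (322,155), gold (322,190) and the empty slot (321,78).

Run:
```python
from h import *
from scipy.spatial.transform import Rotation as Ro
w=dict(np.load("w2.npz"))
im=cv2.imread("pics/w2.png");hsv=cv2.cvtColor(im,cv2.COLOR_BGR2HSV)
for n,lo,hi in(("blue",(100,120,100),(125,255,255)),("gold",(12,100,150),(30,255,255)),("white",(0,0,170),(180,60,255))):
    m=cv2.inRange(hsv,lo,hi);m[:100]=0;m[215:]=0;m[:,:290]=0;m[:,350:]=0
    v,u=np.nonzero(m);print(n,len(u),u.mean(),v.mean(),u.min(),u.max(),v.min(),v.max(),cast(w,u.mean(),v.mean(),.116).round(4))
o=robot.observe();q=o["orientation"];r=Ro.from_quat([*q[1:],q[0]])
y=np.radians(2.7);T=np.array([[np.sin(-y)*1,np.cos(y),0],[np.cos(y),np.sin(y),0],[0,0,-1]]).T
print((Ro.from_matrix(T)*r.inv()).as_rotvec(degrees=True), r.as_matrix().round(3))
```

```text
blue 236 321.68220338983053 115.77966101694915 314 329 108 124 [0.577  0.1602 0.116 ]
gold 194 321.5 191.43298969072166 315 328 185 198 [0.5797 0.0964 0.116 ]
white 196 321.53061224489795 154.64285714285714 315 328 148 162 [0.5783 0.1284 0.116 ]
[0.2348511  1.09778521 0.16294379] [[-0.044  0.999  0.019]
 [ 0.999  0.044 -0.004]
 [-0.005  0.019 -1.   ]]
```

Request:
{"fn": "drive_tool", "kwargs": {"deltas": [[0,20,0,0.2,1.1,0.2],[0,40,-20,0.2,1.1,0.2],[0,60,-50,0.2,1.1,0.2],[0,60,-80,0.2,1.1,0.2],[0,60,-90,0.2,1.1,0.2],[0,60,-90,0.2,1.1,0.2]]}}

```text
time: 5.77
position: [0.5788, 0.1603, 0.1741]
orientation: [-0.001, 0.69, 0.724, -0.002]
wrist_force: [-1.5, 0.5, -1.0]
gripper_width: 0.0385
```

Run:
```python
from h import *
o=robot.observe();print(o["position"],o["orientation"])
w=camera_params("wrist");im=capture("wrist")[:,:,::-1].copy();cv2.imwrite("pics/w3.png",im)
hsv=cv2.cvtColor(im,cv2.COLOR_BGR2HSV);m=cv2.inRange(hsv,(100,120,80),(125,255,255))
k,l,st,c=cv2.connectedComponentsWithStats(m)
for i in range(1,k):
    if st[i,4]>60:print(st[i],c[i],cast(w,*c[i],.116).round(4))
```

```text
[0.57878111 0.16028256 0.17406641] [-0.00094567  0.6898314   0.72396706 -0.00185567]
[307 210  21  21 381] [317.2335958 220.0183727] [0.5769 0.1607 0.116 ]
```

View pics/w3.png

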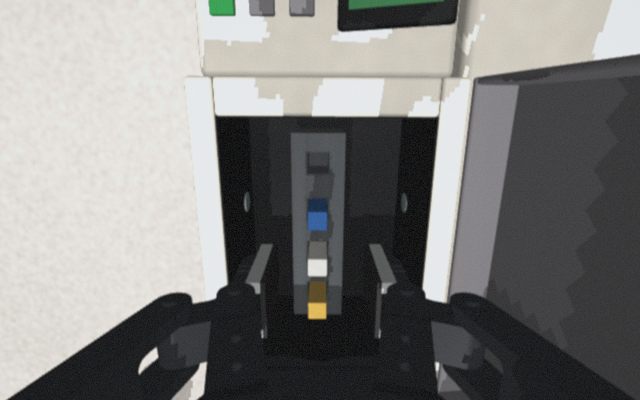

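Blue head at (317,220), i.e. (0.577, 0.1605), 2 mm from the tool axis. Descend and grip.

Request:
{"fn": "drive_tool", "kwargs": {"deltas": [[-2,0,-20,0,0,0],[-2,0,-45,0,0,0],[-2,0,-65,0,0,0],[-2,0,-78,0,0,0],[-2,0,-78,0,0,0],[-2,0,-78,0,0,0]]}}

```text
time: 6.32
position: [0.5795, 0.1598, 0.0998]
orientation: [0.001, 0.69, 0.724, 0.0]
wrist_force: [-0.1, -0.7, -0.4]
gripper_width: 0.038
```

Request:
{"fn": "drive_tool", "kwargs": {"deltas": [[0,0,0,0,0,0],[0,0,0,0,0,0],[0,0,0,0,0,0],[0,0,0,0,0,0],[0,0,0,0,0,0],[0,0,0,0,0,0]], "claw": 1, "squeeze": 30}}

```text
time: 6.82
position: [0.5789, 0.1599, 0.1023]
orientation: [0.001, 0.69, 0.724, -0.0]
wrist_force: [-5.3, -1.9, 8.5]
gripper_width: 0.0119
```

Run:
```python
from h import *
cv2.imwrite("pics/w4.png",capture("wrist")[:,:,::-1])
```

```text
(no output)
```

View pics/w4.png

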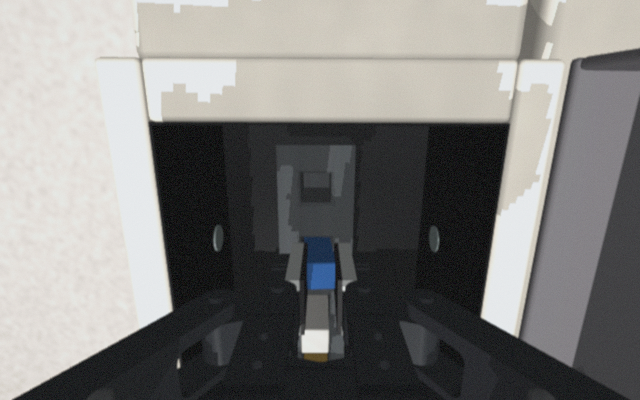

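Request:
{"fn": "drive_tool", "kwargs": {"deltas": [[0,0,8,0,0,0],[0,0,16,0,0,0],[0,0,24,0,0,0],[0,0,32,0,0,0],[0,0,42,0,0,0],[0,0,60,0,0,0],[0,0,85,0,0,0],[0,0,110,0,0,0],[0,0,110,0,0,0]]}}

```text
time: 7.62
position: [0.5833, 0.1605, 0.2201]
orientation: [0.005, 0.69, 0.724, 0.005]
wrist_force: [1.4, 0.3, 1.0]
gripper_width: 0.0116
```

Run:
```python
from h import *
o=robot.observe();print(o["position"],o["orientation"],o["gripper_width"])
cv2.imwrite("pics/w5.png",capture("wrist")[:,:,::-1])
cv2.imwrite("pics/d5.png",capture("side")[:,:,::-1])
crop("pics/d5.png",180,60,380,210,4,"pics/d5c.png")
```

```text
[0.58331595 0.1605445  0.22008864] [0.00479138 0.69012153 0.72365919 0.00516662] 0.01156773067264316
```

View pics/w5.png

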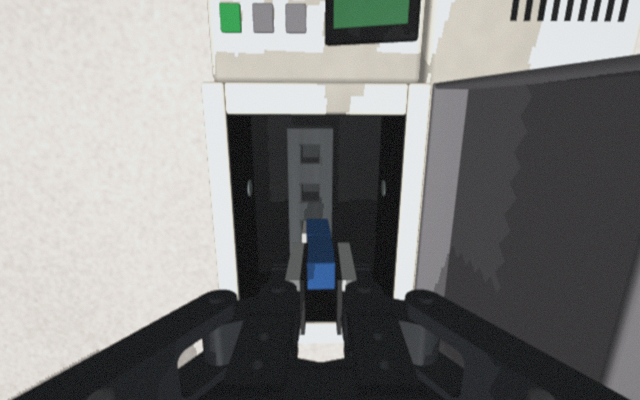

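View pics/d5c.png

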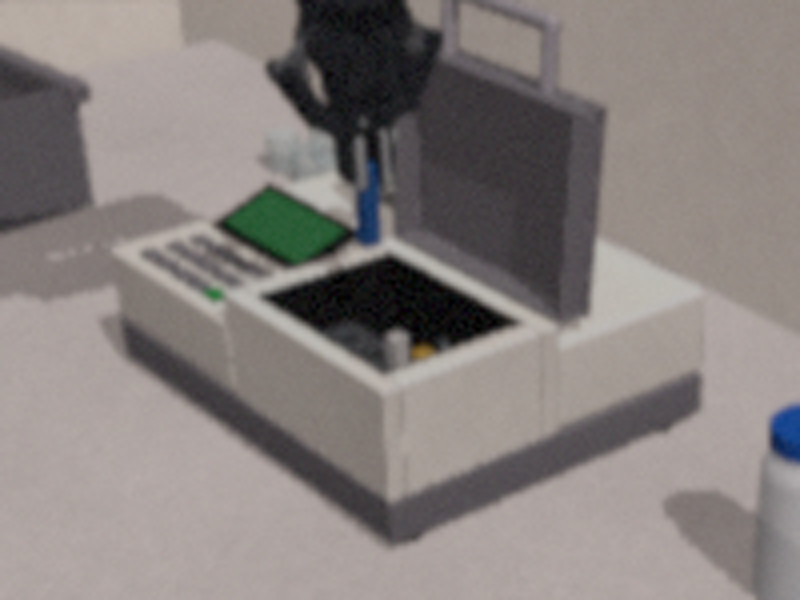

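Run:
```python
from h import *
s=camera_params("scene")
for n,u,v,z in(("red base near",306,172,0),("red base right",321,168,0),("red top a",305,121,.13),("red top b",319,147,.13),("beaker",326,200,0),("bottle",301,278,0),("pink base",237,166,0)):print(n,cast(s,u,v,z).round(3))
d=camera_params("side")
f=lambda p,k,o:(p[0]/k+o[0],p[1]/k+o[1])
for a,b in(((377,97),(294,231)),((392,335),(452,48))):
    print(tri([(s,*f(a,5,(180,130))),(d,*f(b,3.5,(270,180)))]).round(4))
```

```text
red base near [ 0.299 -0.253  0.   ]
red base right [ 0.266 -0.206  0.   ]
red top a [ 0.182 -0.286  0.13 ]
red top b [ 0.299 -0.207  0.13 ]
beaker [ 0.408 -0.155  0.   ]
bottle [ 0.716 -0.157  0.   ]
pink base [ 0.33  -0.499  0.   ]
[ 0.403  -0.3876  0.1709]
[ 0.59   -0.3161  0.1707]
```

Filter out of the slot and hanging from the pads; silver and gold are still in place, cover open. Carry it high to the panel (face centre ≈ (0.4965,-0.352), yaw of its width 21°), turning by -72°.

Request:
{"fn": "drive_tool", "kwargs": {"deltas": [[-4,-15,20,0,0,-3],[-10,-45,40,0,0,-8],[-17,-75,40,0,0,-13],[-24,-105,40,0,0,-18],[-31,-135,40,0,0,-23],[-38,-165,40,0,0,-28],[-45,-195,40,0,0,-33],[-52,-225,40,0,0,-38],[-59,-255,40,0,0,-43],[-66,-280,40,0,0,-48]]}}

```text
time: 8.55
position: [0.5131, -0.1215, 0.2534]
orientation: [0.002, 0.926, 0.378, -0.0]
wrist_force: [0.3, -0.5, -0.3]
gripper_width: 0.0117
```

```bash
cat > tgt.py <<'E'
from h import *
from scipy.spatial.transform import Rotation as Ro
o=robot.observe();q=o["orientation"];r=Ro.from_quat([*q[1:],q[0]])
y=np.radians(-69.1);c,s=np.cos(y),np.sin(y)
T=np.array([[-s,c,0],[c,s,0],[0,0,-1.]]).T
print(o["time"],o["position"].round(4),o["gripper_width"]);print("rot",(Ro.from_matrix(T)*r.inv()).as_rotvec(degrees=True).round(2),"d",((np.array([.477,-.300,.145])-o["position"])*1000).round(1))
E
python3 tgt.py
```

```text
8.55 [ 0.5131 -0.1215  0.2534] 0.011720090868783221
rot [ 2.400e-01  2.000e-02 -2.352e+01] d [ -36.1 -178.5 -108.4]
```

Request:
{"fn": "drive_tool", "kwargs": {"deltas": [[-6,-30,5,0,0,-5],[-12,-60,5,0,0,-10],[-18,-90,5,0,0,-15],[-24,-120,5,0,0,-20],[-30,-150,5,0,0,-23.5],[-36,-178,5,0.2,0,-23.5],[-36,-178,5,0.2,0,-23.5],[-36,-178,5,0.2,0,-23.5]]}}

```text
time: 9.22
position: [0.476, -0.3004, 0.2567]
orientation: [-0.001, 0.984, 0.18, -0.001]
wrist_force: [-0.2, 0.3, -0.2]
gripper_width: 0.0117
```

```bash
python3 tgt.py
python3 - <<'E'
from h import *
cv2.imwrite("pics/s6.png",capture("scene")[:,:,::-1])
cv2.imwrite("pics/d6.png",capture("side")[:,:,::-1])
crop("pics/s6.png",170,60,350,250,3.1,"pics/s6c.png")
E
```

```text
9.2167 [ 0.476  -0.3004  0.2567] 0.011722660190736239
rot [-0.08 -0.11  0.15] d [   1.     0.4 -111.7]
```

View pics/s6c.png

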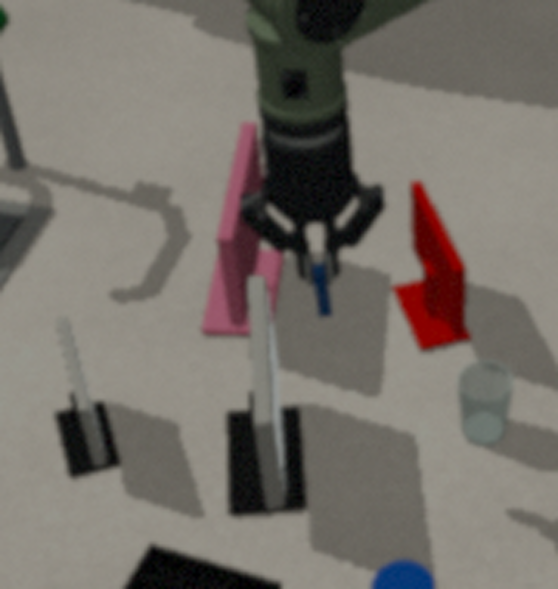

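View pics/d6.png

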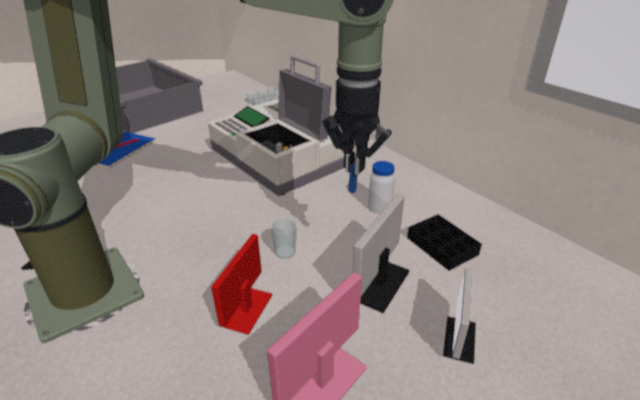

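Request:
{"fn": "drive_tool", "kwargs": {"deltas": [[1,0,-20,0,0,0],[1,0,-40,0,0,0],[1,0,-60,0,0,0],[1,0,-80,0,0,0],[1,0,-95,0,0,0],[1,0,-106,0,0,0],[1,0,-111,0,0,0],[1,0,-111,0,0,0],[1,0,-111,0,0,0],[1,0,-111,0,0,0]]}}

```text
time: 10.15
position: [0.4786, -0.299, 0.1475]
orientation: [0.0, 0.983, 0.182, 0.0]
wrist_force: [0.2, -0.6, -0.1]
gripper_width: 0.0118
```

```bash
python3 tgt.py
python3 - <<'E'
from h import *
for n in("scene","side","wrist"): cv2.imwrite(f"pics/{n}7.png",capture(n)[:,:,::-1])
crop("pics/scene7.png",200,90,340,230,4.2,"pics/s7c.png")
crop("pics/side7.png",300,60,440,200+80,2.7,"pics/d7c.png")
print(robot.observe()["wrist_force"],robot.observe()["joint_vel"])
E
```

```text
10.15 [ 0.4786 -0.299   0.1475] 0.0118410738595733
rot [ 0.02  0.03 -0.05] d [-1.6 -1.  -2.5]
[-0.34904509 -0.58549758 -0.23911596] [-0.001596    0.00491649  0.00642989 -0.00101369 -0.00198774 -0.00078188]
```

View pics/s7c.png

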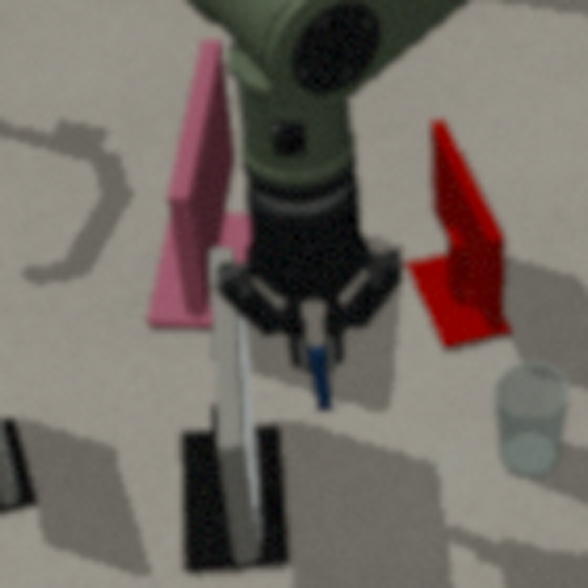

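View pics/side7.png

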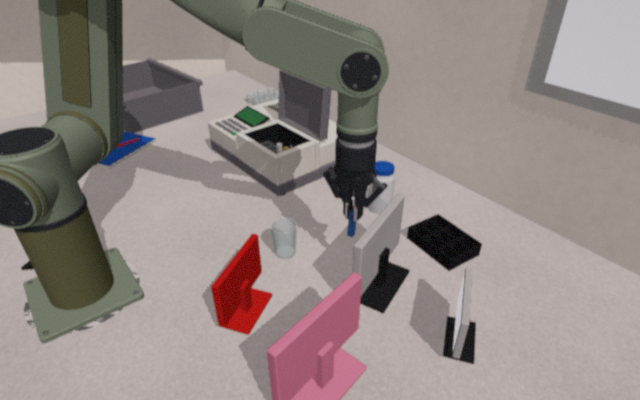

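View pics/wrist7.png

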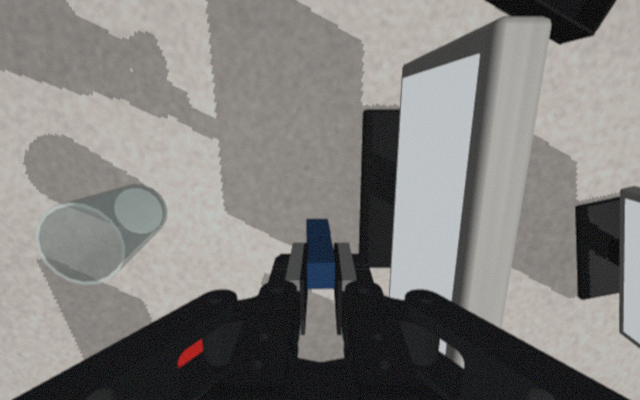

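Run:
```python
from h import *
o=robot.observe()["position"]
P={}
for n in("scene","side"):
    p=camera_params(n);im=cv2.imread(f"pics/{n}7.png");h=cv2.cvtColor(im,cv2.COLOR_BGR2HSV)
    m=cv2.inRange(h,(100,120,25),(125,255,255));a=proj(p,o).astype(int)
    M=np.zeros_like(m);M[a[1]-40:a[1]+40,a[0]-25:a[0]+25]=255;m&=M
    k,l,st,c=cv2.connectedComponentsWithStats(m);i=1+np.argmax(st[1:,4]);v,u=np.nonzero(l==i)
    A=np.polyfit(v,u,1);print(n,st[i],"slope du/dv",A[0].round(3))
    a,b=proj(p,o+[0,0,.01]),proj(p,o-[0,0,.045]);print(" pred",a,b,((b-a)[0]/(b-a)[1]).round(3))
    P[n]=(p,np.polyval(A,v.max()-1),v.max()-1)
print("foot",tri(P.values()).round(4),"tcp",o.round(4))
```

```text
scene [274 173   4  14  30] slope du/dv 0.166
 pred [275.27584755 174.23862626] [276.41215211 186.52145975] 0.093
side [348 210   7  26 120] slope du/dv 0.003
 pred [352.48319613 213.89104309] [351.48514135 235.29377549] -0.047
foot [ 0.4762 -0.2989  0.1069] tcp [ 0.4784 -0.2992  0.1474]
```

Request:
{"fn": "drive_tool", "kwargs": {"deltas": [[0,0,0,0,0,0],[0,0,0,0,0,0],[0,0,0,0,0,0],[0,0,0,0,0,0],[0,0,0,0,0,0],[0,0,0,0,0,0]]}}

```text
time: 10.8
position: [0.4783, -0.2992, 0.1473]
orientation: [0.0, 0.983, 0.181, 0.0]
wrist_force: [0.2, -0.8, -0.4]
gripper_width: 0.0116
```

Run:
```python
from station import robot,ticket
o=robot.observe();print(o["position"],abs(o["joint_vel"]).max(),o["gripper_width"])
print(ticket.close_job())
```

```text
[ 0.47829467 -0.29919461  0.14732629] 0.0019992544597401095 0.011574878319534269
the job is handed in; nothing more can be done
None
```

I swung the cover up by its handle to about 95°, where it stayed open after release. I then drew the blue standard from its slot (y = +16) and carried it to the large white panel. The job was handed in at 10.8 s with the filter held still in the air.

**Last checks (my own measurements; the hand-in gives no verdict):**
- **Distance and position:** the glass is about 56 mm in front of the lit face, about 2 mm sideways of its middle and about 0.12 m above the bench.
- **Facing and stillness:** the tool was within about 0.1° of the measured panel direction. The jaws stood at 11.6 mm on the filter and the arm was practically still.
- **Upright:** the lean seen in the two pictures differed from vertical by roughly 0.05 rad, from a blob only a few pixels wide, so this one is coarse.
- **Cover and other items:** the last pictures show the cover open, and the silver and gold standards still in the well. The bench things looked unmoved, but I did not measure them.
- **Disagreement:** the scene and side cameras placed the panel up to 11 mm apart, so I used the point between them. The cameras put the filter's foot about 2 mm from the tool axis and 3 mm higher than the seated geometry predicts.

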